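Hang the blue caddy on the counter rail

TASK

Hang the blue utensil caddy on the tiled upstand: lift its hook over the front lip of the channel, in the free space beside the white caddy, and lower it gently until it hangs fully home by its hook, then let go. Do not drop it in, and leave the white caddy, the red caddy and everything else on the counter where they are.

Things in the scene. Friction and masses are not known exactly. Their poses are not given: they have to be found in the camera images.
- upstand: Low wall with brown mosaic tiles, fixed on the counter, 440 mm long (its y) x 60 thick (its x) x 153 high; origin at the centre of its underside, z up, -x side faces the robot. An open aluminium channel runs along its top: floor 125 mm above the counter, a 6 mm thick, 28 mm high lip at the front (x -30 to -24 mm) and at the back, end caps of equal height (inner length 428 mm).
- lip (a point): Middle of the top edge of the upstand's front (anti-jump) lip, 153 mm above the counter; axes of the upstand. A hung caddy has its basket in front of the lip (-x), its hook over it, its handle parallel to the wall, its underside about 38 mm and handle centre about 188 mm above the counter; let go, it sags up to 7 degrees until its basket leans on the tiles.
- blue_caddy_handle (a point): Centre of the wooden handle bar of the loose BLUE caddy (0.24 to 0.42 kg, standing on the counter), nearly over its centre of mass. Bar 12 mm thick (x) x 100 long (y) x 14 high, 150 mm above the caddy's underside and 60 mm above the basket's rim, held up at both ends. Axes: z up, +x towards the hook side, y along the bar. All three caddies have one shape, 157 mm high.
- blue_caddy_slot (a point): Middle of the blue caddy's hook slot, under the hook's bridge, 39 mm behind (+x) and 35 mm below the handle's centre. The slot is 18 mm wide (x), open below, between the basket's back wall and the hook's tongue, and takes the 6 mm lip. The steel hook is 60 mm wide (y); its bridge is 6 mm thick, and rests on the lip when fully hung.
- blue_caddy_hook (a point): Lower end of the blue caddy's hook tongue, 52 mm behind (+x) and 59 mm below the handle's centre. The tongue hangs 24 mm down from the bridge, 6 mm thick, its last 10 mm flared backwards. Fully hung, this point lies about 130 mm above the counter, 23 mm below the lip's top.
- blue_caddy: The blue caddy: an open basket 60 (x) x 100 (y) x 90 mm high with a handle bar above and a steel hook behind its back wall (+x). Origin under the middle of the basket, on the counter at the start; z up. The hook reaches to 59 mm behind the origin.
- white_caddy_handle (a point): Centre of the handle bar of the WHITE caddy of the same shape, which already hangs in the channel somewhere along the upstand; same axes. It takes up 50 mm of the channel's length either side of this point.
- white_caddy_hook (a point): Lower end of the white caddy's hook tongue, down in the channel.
- red_caddy_handle (a point): Centre of the handle bar of the RED caddy of the same shape, standing on the counter beside the blue one; it stays where it is.
- mug: White mug, 80 mm wide, 90 mm high, handle on one side; a bystander; origin at the centre of its underside.
- bowl: Blue bowl, 110 mm wide, 60 mm high, behind the upstand; a bystander; origin at the centre of its underside.
- jar: Amber jar, 80 mm wide, 120 mm high, behind the upstand; a bystander; origin at the centre of its underside.

How it is judged:
On the way, in this order (a step that is already met when the one before it is completed fails the run):
1. the blue caddy's hook is lifted over the front lip: its tongue is behind the lip and above the lip's top (x of blue_caddy_hook in the frame of upstand between -0.024 and 0.03 m and y of blue_caddy_hook in the frame of upstand between -0.2 and 0.2 m and z of blue_caddy_hook in the frame of upstand between 0.15 and 0.3 m), for 0.05 s.
2. the blue caddy is lowered by the gripper, not dropped: still held while its hook comes down behind the lip, more than 12 mm below the lip's top (x of blue_caddy_hook in the frame of upstand between -0.024 and 0.024 m and z of blue_caddy_hook in the frame of upstand between 0.12 and 0.141 m and contact force between blue_caddy and the fingers above 0.5 N), for 0.05 s.
At the end, for the whole second after the job is handed in: The blue caddy hangs still and released in the channel: the lower end of its hook is behind the front lip, 120 to 137 mm above the counter (at least 16 mm below the lip's top), and it leans less than 0.22 rad (12 degrees); the white caddy still hangs likewise and the red caddy stands upright (x of blue_caddy_hook in the frame of upstand between -0.023 and 0.024 m and y of blue_caddy_hook in the frame of upstand between -0.2 and 0.2 m and z of blue_caddy_hook in the frame of upstand between 0.12 and 0.137 m and angle between each of blue_caddy_handle, white_caddy_handle's own z axis and vertical below 0.22 rad and x of white_caddy_hook in the frame of upstand between -0.023 and 0.024 m and y of white_caddy_hook in the frame of upstand between -0.2 and 0.2 m and z of white_caddy_hook in the frame of upstand between 0.12 and 0.137 m and linear speed of blue_caddy below 0.02 m/s and angle between red_caddy_handle's own z axis and vertical below 0.1 rad); the robot touches nothing.
It fails at once if the blue caddy is rammed against the upstand (more than 90 N between them) (contact force between blue_caddy and upstand above 90 N).
It fails at once if the white caddy is moved by more than 40 mm (distance of white_caddy_handle from where it was at the start of the episode above 0.04 m).
It fails at once if the red caddy is moved by more than 40 mm (distance of red_caddy_handle from where it was at the start of the episode above 0.04 m).
It fails at once if the mug, bowl or jar is moved by more than 40 mm (distance of any of mug, bowl, jar from where it was at the start of the episode above 0.04 m).
It also fails if it takes over 51 s, if anything falls off the work surface, if the arm or the gripper's body presses on something with over 40 N, if the wrist force passes 120 N, or if a joint passes its speed limit or range.

ROBOT

A 7-joint arm with a two-finger parallel gripper is mounted at the origin on the work surface. World frame = base frame: x ahead of the robot, y to its left, z up, the work surface at z = 0. Lengths are in m, angles in rad, forces in N, time in s.
With the tool pointing down it reaches from about 0.4 to 0.875 m from the base axis. Payload 19.3 kg.
Tool frame: the origin (TCP) lies between the finger pads; the fingertips stand 19 mm ahead of it and the grasp point (between the pads) is the TCP; z points along the fingers, y is the direction in which the jaws open and shut (so a half turn about z gives the same grasp; the last joint's range is limited). The gripper opens to 85 mm and grips with 20 to 120 N. Pads are 22 mm wide; open, the fingers measure 114 mm over their backs; the gripper's body (76 mm by 85 mm) begins 54 mm behind the grasp point. The pads swing forward as they close: fully open they stand 13 mm farther back than shut.
Start: joints at [1.276, 0.521, -0.036, 1.599, 0.021, 1.021, -0.113], TCP at [0.139, -0.609, 0.223] pointing down, gripper open.
Joint ranges: [-2.91, 2.91], [-0.3, 2.13], [-1.5, 1.42], [0.17, 2.43], [-1.26, 4.41], [0.16, 1.93], [-2.52, 2.52]. Speed limits (rad/s): [1.89, 1.89, 2.39, 2.39, 3.01, 3.01, 3.01].

INTERFACE

Orientations are given as [roll, pitch, yaw] about the fixed x, y, z axes, in that order (R = Rz(yaw) Ry(pitch) Rx(roll)).
In Python, from workcell import status, imaging, bot gives the robot as it stands.
- The arm moves only by the shell command python3 -m handwheel 'ROWS' [FORCE]. ROWS is JSON, a list of rows, each an object with "offset": the shift along the tool's x, y, z in mm, a list of three; "rot": the turn, a rotation vector about the tool's x, y, z in degrees, a list of three; "claw": the opening, from -1 (shut) to 1 (fully open). A call has 1 to 12 rows; each row shifts and turns the commanded pose from where the row before left it, along the tool's axes as they then stand; what a row does not reach is not made up. A row lasts 1/10 s, in which the tool goes at most 50 mm and 8.59 degrees, less where a joint would pass 70% of its speed; a pose out of reach is approached as far as the arm can. A call is refused whole if a number of a shift passes 50 or a number of a turn 8.59, either way. A call with a gripper value outside its range is refused whole. The fingers move at their own pace and stop on an object; FORCE is the grip in N (left out, the last holds). Time passes only in rows, so rows that do not move let the fingers close. It gives the time, the measured TCP pose, the force and the opening at its end, in the units of the state.
- status.observe(): the state, without advancing time (a new reading comes with each control period).
- imaging.grab_frame(name): name is "scene" or "top" or "wrist"; returns a dict with "color" (420x560x3 uint8, red, green, blue), "range_z" (420x560 float32, m along the optical axis (not along the pixel's ray), 0 where there is no reading), "fx", "fy", "cx", "cy" (pixels), "camera_from_world" (4x4, takes a point from world to camera coordinates). Camera axes: x right, y down, z forward; pixel columns grow to the right and rows downward; lengths in m; the calibration is good to about 2 mm. A picture is of the moment at which its call begins.
- bot.job_done(): hands the job in, once; it reports no verdict.
Trained networks look in the newest picture that a camera, given by its name, has taken for a name from the list of things; names that differ only in an ending like _2 or _b are one class to them, and where a whole thing is asked for, a point or a joint stands for the part that bears it (a point fixed in the world has none). Each returns a list of dicts, best first, with "conf" (0 to 1); they miss things now and then, are a little off and sometimes report something else, mostly with a low value. They report only what shows in the picture. A call takes as long as a camera call.
- imaging.regions_of(thing, camera): "region" (420x560 bool, what is visible of it) and "box" ([centre column, centre row, width, height] in pixels, round what is visible of it).
- imaging.mark_of(thing, camera): "uv" ([column, row] in pixels: a listed point, or the origin of a listed thing).
The state is a dict: "clock": time; "qpos": joint angles; "qd": joint speeds; "joint_efforts": joint torques, N m; "position": TCP position; "tool_rot": TCP orientation; "force": force on the tool from outside, world axes, zero at the start; "moment": the same for the moment, N m; "grip_width": finger opening in m.
Only numpy, scipy, OpenCV 4.12 (cv2) and the standard library are available. Lean on these libraries where they do the work, as an engineer would, in place of code of your own. Each camera call takes 0.05 s, during which the arm holds its last target.

## Working session

There is one attempt and no reset: what is moved stays moved. The work goes in short steps, Python scripts to look and compute and a shell command to move; the robot and the scene stay as the last step left them, time stands still between calls to the robot, and variables do not carry over. Pictures are saved under pics/ and viewed, and the job is handed in when it is done.

```bash
ls; mkdir -p pics; cat > h.py <<'E'
import numpy as np, cv2
from workcell import status, imaging, bot
def save(f,n): cv2.imwrite('pics/'+n, f['color'][:,:,::-1])
def pix2w(f,u,v,z=None):
    d=f['range_z'][int(round(v)),int(round(u))] if z is None else z
    p=np.array([(u-f['cx'])/f['fx']*d,(v-f['cy'])/f['fy']*d,d,1])
    return (np.linalg.inv(f['camera_from_world'])@p)[:3]
def ray_at_z(f,u,v,h):
    W=np.linalg.inv(f['camera_from_world']); o=W[:3,3]
    d=W[:3,:3]@np.array([(u-f['cx'])/f['fx'],(v-f['cy'])/f['fy'],1]); return o+d*(h-o[2])/d[2]
def cloud(f,m=None):
    d=f['range_z']; 
    vv,uu=np.nonzero((d>0) if m is None else (m&(d>0))); z=d[vv,uu]
    P=np.stack([(uu-f['cx'])/f['fx']*z,(vv-f['cy'])/f['fy']*z,z,np.ones_like(z)])
    return (np.linalg.inv(f['camera_from_world'])@P)[:3].T
E
python3 - <<'E'
from h import *
s=status.observe(); print({k:np.round(v,3) for k,v in s.items()})
for n in ['scene','top','wrist']:
    f=imaging.grab_frame(n); save(f,n+'0.png')
    W=np.linalg.inv(f['camera_from_world']); print(n,W.round(3).tolist(),f['fx'])
    for t in ['blue_caddy_handle','white_caddy_handle','red_caddy_handle','lip','upstand','blue_caddy_slot','blue_caddy_hook','white_caddy_hook','mug','bowl','jar']:
        for r in imaging.mark_of(t,n)[:2]:
            u,v=r['uv']
            try: print(t,round(r['conf'],2),np.round(r['uv'],1),pix2w(f,u,v).round(3))
            except Exception as e: print(t,r['conf'],r['uv'],e)
E
```

```text
pics
{'clock': np.float64(0.0), 'qpos': array([ 1.276,  0.522, -0.036,  1.6  ,  0.021,  1.021, -0.113]), 'qd': array([-0.   ,  0.001, -0.001,  0.   ,  0.001,  0.001,  0.001]), 'joint_efforts': array([-0.0000e+00, -9.2711e+01,  1.9800e+00, -3.6993e+01,  1.8000e-02,
        8.0000e-03, -0.0000e+00]), 'position': array([ 0.139, -0.609,  0.222]), 'tool_rot': array([-3.14 ,  0.   ,  0.225]), 'force': array([-0.535,  0.522,  0.288]), 'moment': array([-0.006, -0.003, -0.001]), 'grip_width': np.float64(0.085)}
scene [[-0.07, 0.677, -0.733, 1.308], [0.997, 0.031, -0.066, 0.019], [-0.022, -0.735, -0.677, 0.832], [0.0, 0.0, 0.0, 1.0]] 462.1554089357397
blue_caddy_handle 0.89 [224.1 182.6] [ 0.487 -0.192  0.149]
white_caddy_handle 0.92 [331.2 184.7] [0.533 0.054 0.19 ]
red_caddy_handle 0.96 [153.3 197. ] [ 0.549 -0.343  0.153]
lip 0.89 [375.4 207.7] [0.559 0.152 0.15 ]
upstand 0.6 [368.  265.6] [0.621 0.144 0.03 ]
blue_caddy_slot 0.7 [374.6 206.3] [ 0.384  0.18  -0.004]
blue_caddy_slot 0.56 [220.7 204.4] [ 0.53  -0.196  0.119]
blue_caddy_hook 0.97 [217.9 214.3] [ 0.539 -0.204  0.096]
white_caddy
[... 384 characters left out ...]
caddy_handle 0.79 [239.1 219.9] [0.526 0.047 0.19 ]
red_caddy_handle 0.75 [403.3 217.3] [ 0.536 -0.341  0.154]
lip 0.66 [200.8 208.3] [0.558 0.146 0.141]
upstand 0.65 [208.3 202.7] [0.574 0.13  0.129]
blue_caddy_slot 0.88 [344.4 231.7] [ 0.503 -0.205  0.124]
blue_caddy_slot 0.4 [196.7 207.4] [0.559 0.153 0.156]
blue_caddy_hook 0.6 [343.2 221.5] [ 0.529 -0.203  0.123]
white_caddy_hook 0.71 [237.3 199.4] [0.578 0.055 0.159]
mug 0.94 [159.8 291.4] [0.346 0.278 0.006]
bowl 0.57 [244.6 146.3] [0.752 0.052 0.005]
jar 0.78 [340.5 161.9] [ 0.679 -0.2    0.119]
wrist [[0.222, -0.935, -0.276, 0.21], [-0.975, -0.213, -0.063, -0.592], [0.0, 0.283, -0.959, 0.372], [0.0, 0.0, 0.0, 1.0]] 326.54639450719515
```

View pics/scene0.png

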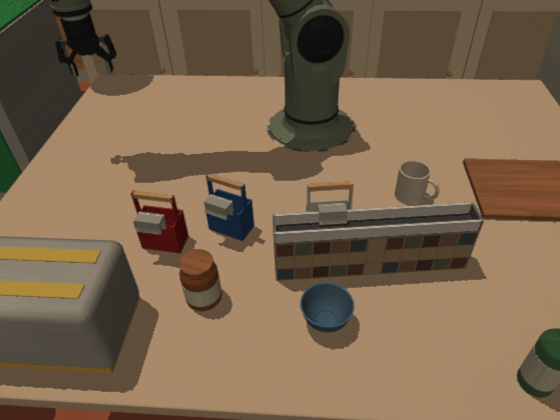

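View pics/top0.png

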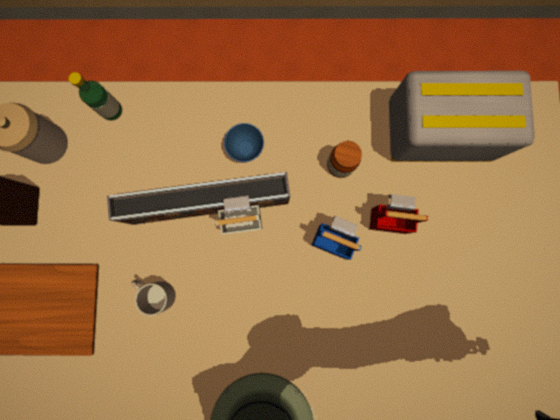

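The pictures show the blue caddy at scene (228,210), hook towards the upstand side and slightly rotated. The white one hangs at (330,200). The free channel is at scene columns 360-470, which is the left part in the top view. Next I'll fit the geometry precisely.

```bash
python3 - <<'E'
from h import *
fs={n:imaging.grab_frame(n) for n in ['scene','top']}
def fit(P,name):
    c=P[:,:2].mean(0); u,s,vt=np.linalg.svd(P[:,:2]-c,full_matrices=False)
    d=vt[0]*np.sign(vt[0][1]); t=(P[:,:2]-c)@d; w=(P[:,:2]-c)@np.array([d[1],-d[0]])
    q=np.percentile(t,[1,99]); mid=c+d*q.mean()
    print(name,len(P),'mid',mid.round(4),'len',np.ptp(q).round(3),'w',np.percentile(w,[2,98]).round(4),'yaw',np.degrees(np.arctan2(-d[0],d[1])).round(2),'z',np.percentile(P[:,2],[5,50,95]).round(4))
for n,f in fs.items():
    P=cloud(f); hsv=cv2.cvtColor(f['color'],cv2.COLOR_RGB2HSV)
    for c,zr in [('blue',(.140,.170)),('white',(.178,.21)),('red',(.140,.170))]:
        r=imaging.regions_of(c+'_caddy_handle',n)
        if not r: print(n,c,'none'); continue
        Q=cloud(f,r[0]['region']); 
        print(n,c,round(r[0]['conf'],2),'all z',Q[:,2].min().round(3),Q[:,2].max().round(3))
        fit(Q[(Q[:,2]>zr[0])&(Q[:,2]<zr[1])],n+c)
    r=imaging.regions_of('upstand',n)
    Q=cloud(f,r[0]['region']); T=Q[(Q[:,2]>.146)&(Q[:,2]<.160)]
    fit(T,n+' upstand top')
    print('z hist',np.percentile(T[:,2],[10,50,90]).round(4))
    # front lip vs back lip separation
    c=T[:,:2].mean(0);
    for k in range(1):
        import itertools
    np.save('top_'+n+'.npy',T)
    h,w=hsv.shape[:2]
E
python3 - <<'E'
import numpy as np
for n in ['scene','top']:
    T=np.load('top_'+n+'.npy'); 
    a=np.radians(3)
    best=None
    for deg in np.arange(-10,10,.25):
        a=np.radians(deg); X=T[:,0]*np.cos(a)+T[:,1]*np.sin(a)
        hh,e=np.histogram(X,np.arange(.4,.8,.003)); s=(hh**2).sum()
        if best is None or s>best[0]: best=(s,deg,hh,e)
    print(n,best[1],[(round(e,3),h) for h,e in zip(best[2],best[3]) if h>5])
    a=np.radians(best[1]); Y=-T[:,0]*np.sin(a)+T[:,1]*np.cos(a); print(np.percentile(Y,[.5,99.5]).round(3))
E
```

```text
scene blue 0.63 all z -0.005 0.158
sceneblue 294 mid [ 0.4868 -0.1905] len 0.099 w [-0.0085  0.0049] yaw -21.59 z [0.1425 0.153  0.1568]
scene white 0.85 all z -0.001 0.192
scenewhite 319 mid [0.5319 0.053 ] len 0.098 w [-0.0085  0.0049] yaw 7.89 z [0.1791 0.1871 0.1902]
scene red 0.57 all z -0.004 0.159
scenered 327 mid [ 0.5462 -0.3456] len 0.099 w [-0.0086  0.0052] yaw -6.71 z [0.1431 0.1534 0.157 ]
scene upstand top 1413 mid [0.595  0.1519] len 0.437 w [-0.035   0.0279] yaw 8.47 z [0.1465 0.15   0.1526]
z hist [0.1471 0.15   0.1521]
top blue 0.82 all z -0.002 0.163
topblue 234 mid [ 0.4818 -0.1893] len 0.098 w [-0.0055  0.0063] yaw -22.25 z [0.1513 0.1579 0.1607]
top white 0.9 all z -0.001 0.197
topwhite 224 mid [0.5265 0.0517] len 0.097 w [-0.0055  0.0058] yaw 7.64 z [0.1889 0.1916 0.1944]
top red 0.62 all z -0.001 0.163
topred 242 mid [ 0.5402 -0.3457] len 0.098 w [-0.0054  0.0064] yaw -6.97 z [0.1486 0.1576 0.1602]
top upstand top 1123 mid [0.5898 0.151 ] len 0.437 w [-0.0327  0.0289] yaw 8.31 z [0.1477 0.1536 0.1566]
z hist [0.1497 0.1536 0.1558]
scene 8.0 [(np.float64(0.574)
[... 740 characters left out ...]
loat64(0.577), np.int64(171)), (np.float64(0.58), np.int64(14)), (np.float64(0.583), np.int64(14)), (np.float64(0.586), np.int64(9)), (np.float64(0.589), np.int64(6)), (np.float64(0.592), np.int64(7)), (np.float64(0.595), np.int64(8)), (np.float64(0.598), np.int64(10)), (np.float64(0.601), np.int64(7)), (np.float64(0.604), np.int64(9)), (np.float64(0.607), np.int64(7)), (np.float64(0.61), np.int64(8)), (np.float64(0.613), np.int64(7)), (np.float64(0.616), np.int64(10)), (np.float64(0.619), np.int64(9)), (np.float64(0.622), np.int64(8)), (np.float64(0.625), np.int64(112)), (np.float64(0.628), np.int64(248)), (np.float64(0.631), np.int64(175)), (np.float64(0.634), np.int64(6))]
[-0.152  0.287]
```

Both cameras agree to within about 5 mm. The blue bar's midpoint is (0.484, -0.190), z 0.15, yaw -22°. The upstand yaw is 8°, with its centre near (0.589, 0.151). The white caddy is at upstand y of about -0.10. I'll move over the blue caddy now.

```bash
python3 -m handwheel '[{"offset":[15,-12,-4],"rot":[0,0,0],"claw":1},{"offset":[30,-23,-4],"rot":[0,0,0],"claw":1},{"offset":[30,-23,-4],"rot":[0,0,0],"claw":1},{"offset":[30,-23,-4],"rot":[0,0,0],"claw":1},{"offset":[30,-23,-4],"rot":[0,0,0],"claw":1},{"offset":[30,-23,-4],"rot":[0,0,0],"claw":1},{"offset":[30,-23,-4],"rot":[0,0,0],"claw":1},{"offset":[30,-23,-4],"rot":[0,0,0],"claw":1},{"offset":[30,-23,-4],"rot":[0,0,0],"claw":1},{"offset":[30,-23,-4],"rot":[0,0,0],"claw":1},{"offset":[30,-23,0],"rot":[0,0,0],"claw":1},{"offset":[15,-12,0],"rot":[0,0,0],"claw":1}]'
cat > tgt.py <<'E'
from h import *
import sys
from scipy.spatial.transform import Rotation as R
# usage: x y z yaw_deg -> tool deltas for pointing-down target
s=status.observe(); T=R.from_euler('xyz',s['tool_rot']); p=np.array(s['position'])
x,y,z,yaw=map(float,sys.argv[1:5]); G=R.from_euler('xyz',[np.pi,0,np.radians(yaw)])
print('clock',s['clock'],'pos',p.round(4),'rpy',np.degrees(s['tool_rot']).round(2),'q',np.round(s['qpos'],2),'F',np.round(s['force'],2),'w',s['grip_width'])
print('offset (tool now) mm',(T.inv().apply(np.array([x,y,z])-p)*1000).round(1),' offset in goal axes',(G.inv().apply(np.array([x,y,z])-p)*1000).round(1),' rotvec deg',np.degrees((T.inv()*G).as_rotvec()).round(2))
E
python3 tgt.py .484 -.19 .24 68
```

```text
clock: 3.5
position: [0.4063, -0.2848, 0.263]
tool_rot: [-3.142, -0.001, 0.228]
force: [-1.1, -0.3, 0.9]
grip_width: 0.0857
clock 3.5 pos [ 0.4063 -0.2848  0.263 ] rpy [-1.800e+02 -6.000e-02  1.308e+01] q [ 0.65  0.28 -0.2   1.88  0.06  1.   -0.91] F [-1.14 -0.27  0.94] w 0.08566176897315915
offset (tool now) mm [ 97.1 -74.8  23.1]  offset in goal axes [117.   36.5  23. ]  rotvec deg [ 3.000e-02 -6.000e-02 -5.492e+01]
```

```bash
python3 -m handwheel '[{"offset":[25,-19,0],"rot":[0,0,0],"claw":1},{"offset":[25,-19,0],"rot":[0,0,0],"claw":1},{"offset":[25,-19,0],"rot":[0,0,0],"claw":1},{"offset":[22,-18,0],"rot":[0,0,-5],"claw":1},{"offset":[0,0,0],"rot":[0,0,-7],"claw":1},{"offset":[0,0,0],"rot":[0,0,-7],"claw":1},{"offset":[0,0,0],"rot":[0,0,-7],"claw":1},{"offset":[0,0,0],"rot":[0,0,-7],"claw":1},{"offset":[0,0,0],"rot":[0,0,-7],"claw":1},{"offset":[0,0,0],"rot":[0,0,-7],"claw":1},{"offset":[0,0,0],"rot":[0,0,-5],"claw":1},{"offset":[0,0,0],"rot":[0,0,-3],"claw":1}]'
python3 tgt.py .484 -.19 .15 68
python3 - <<'E'
from h import *
f=imaging.grab_frame('wrist'); save(f,'w1.png')
for t in ['blue_caddy_handle','blue_caddy_hook']:
  for r in imaging.mark_of(t,'wrist')[:1]: print(t,r['conf'],r['uv'],pix2w(f,*r['uv']).round(4),ray_at_z(f,*r['uv'],.15).round(4))
r=imaging.regions_of('blue_caddy_handle','wrist')
P=cloud(f,r[0]['region']); P=P[(P[:,2]>.145)&(P[:,2]<.17)]
(c,sz,a)=cv2.minAreaRect((P[:,:2]*1000).astype(np.float32)); print(len(P),c,sz,a,P[:,2].max())
f=imaging.grab_frame('scene'); save(f,'s1.png')
E
```

```text
clock: 4.7
position: [0.4821, -0.1927, 0.2628]
tool_rot: [3.141, 0.0, 1.189]
force: [0.0, 0.2, 0.4]
grip_width: 0.0852
clock 4.7 pos [ 0.4821 -0.1927  0.2628] rpy [1.7999e+02 1.0000e-02 6.8110e+01] q [ 0.61  0.33 -0.43  1.81  0.16  1.03 -0.27] F [0.02 0.22 0.4 ] w 0.08520095868880294
offset (tool now) mm [  3.3   0.7 112.8]  offset in goal axes [  3.3   0.8 112.8]  rotvec deg [0.01 0.01 0.11]
blue_caddy_handle 0.7 [276.2, 200.4] [ 0.4834 -0.1874  0.1552] [ 0.4828 -0.1886  0.15  ]
blue_caddy_hook 0.76 [328.4, 184.3] [ 0.5297 -0.2     0.1187] [ 0.5276 -0.192   0.15  ]Traceback (most recent call last):
  File "<stdin>", line 6, in <module>
IndexError: list index out of range
```

View pics/w1.png

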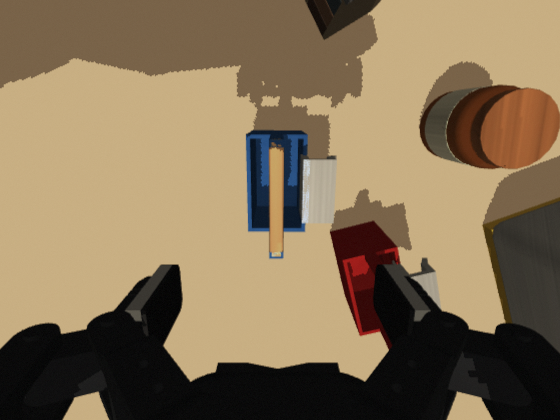

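The wrist view shows the bar vertical at column 276, so it's aligned with the jaws, and the red caddy is clear of the finger path. I'll descend and then close gently.

```bash
python3 -m handwheel '[{"offset":[4,1,10],"rot":[0,0,0],"claw":1},{"offset":[0,0,20],"rot":[0,0,0],"claw":1},{"offset":[0,0,20],"rot":[0,0,0],"claw":1},{"offset":[0,0,20],"rot":[0,0,0],"claw":1},{"offset":[0,0,20],"rot":[0,0,0],"claw":1},{"offset":[0,0,12],"rot":[0,0,0],"claw":1},{"offset":[0,0,9],"rot":[0,0,0],"claw":1},{"offset":[0,0,0],"rot":[0,0,0],"claw":1},{"offset":[0,0,0],"rot":[0,0,0],"claw":1}]' 40
python3 tgt.py .4835 -.189 .151 68
python3 - <<'E'
from h import *
f=imaging.grab_frame('wrist'); save(f,'w2.png')
f=imaging.grab_frame('scene'); save(f,'s2.png')
E
```

```text
clock: 5.8
position: [0.485, -0.19, 0.152]
tool_rot: [3.141, -0.0, 1.185]
force: [0.5, -0.9, 0.3]
grip_width: 0.0854
clock 5.8 pos [ 0.485 -0.19   0.152] rpy [ 1.7997e+02 -1.0000e-02  6.7870e+01] q [ 0.56  0.47 -0.4   1.93  0.25  0.79 -0.36] F [ 0.53 -0.93  0.28] w 0.08543035501111065
offset (tool now) mm [ 0.4 -1.7  1. ]  offset in goal axes [ 0.4 -1.7  1. ]  rotvec deg [ 0.03 -0.01 -0.13]
```

View pics/w2.png

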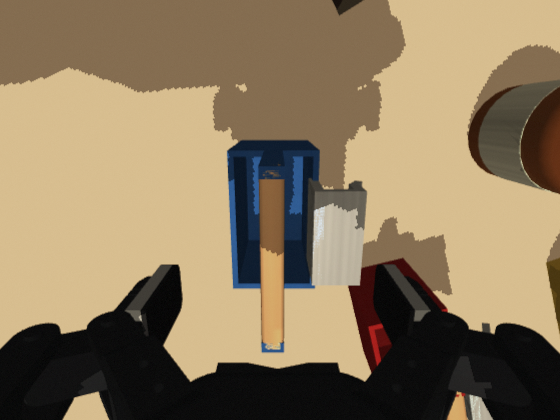

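View pics/s2.png

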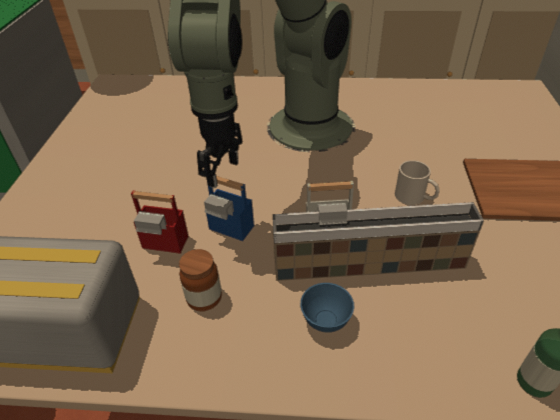

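```bash
python3 - <<'E'
from h import *
f=imaging.grab_frame('wrist'); s=status.observe()
def proj(p):
    c=f['camera_from_world']@np.append(p,1); return f['fx']*c[0]/c[2]+f['cx'],f['fy']*c[1]/c[2]+f['cy'],c[2]
print('tcp px',proj(s['position']))
# bar pixels by colour column extents at rows
for row in (200,230,260,290,320,340):
    z=f['range_z'][row]; u=np.where((z>0)&(z<0.26))[0]; u=u[(u>240)&(u<310)]
    if len(u): a,b=pix2w(f,u[0],row),pix2w(f,u[-1],row); print(row,u[0],u[-1],((a+b)/2).round(4))
E
```

```text
tcp px (np.float64(276.95004158041206), np.float64(265.5183235454282), np.float64(0.16410611420468946))
200 259 309 [ 0.5011 -0.168   0.1238]
230 241 309 [ 0.4785 -0.1965  0.077 ]
260 241 309 [ 0.4707 -0.2159  0.0835]
290 261 283 [ 0.4778 -0.2013  0.1536]
320 261 283 [ 0.471  -0.2176  0.1536]
340 261 283 [ 0.4662 -0.2291  0.1536]
```

The bar is centred along the jaws. It sits about 2.5 mm to the tool's -y side, so I'll correct that and close.

```bash
python3 -m handwheel '[{"offset":[0,-2.5,1],"rot":[0,0,0],"claw":0.5},{"offset":[0,0,0],"rot":[0,0,0],"claw":0.2},{"offset":[0,0,0],"rot":[0,0,0],"claw":-0.3},{"offset":[0,0,0],"rot":[0,0,0],"claw":-0.6},{"offset":[0,0,0],"rot":[0,0,0],"claw":-1},{"offset":[0,0,0],"rot":[0,0,0],"claw":-1},{"offset":[0,0,0],"rot":[0,0,0],"claw":-1},{"offset":[0,0,0],"rot":[0,0,0],"claw":-1},{"offset":[0,0,0],"rot":[0,0,0],"claw":-1},{"offset":[0,0,0],"rot":[0,0,0],"claw":-1}]' 50
python3 tgt.py .4835 -.189 .151 68
```

```text
clock: 6.95
position: [0.4823, -0.1891, 0.1506]
tool_rot: [-3.142, -0.0, 1.185]
force: [0.2, -0.2, -0.1]
grip_width: 0.0002
clock 6.95 pos [ 0.4823 -0.1891  0.1506] rpy [-180.     -0.     67.88] q [ 0.56  0.47 -0.4   1.93  0.25  0.78 -0.36] F [ 0.18 -0.21 -0.11] w 0.00021505221133037751
offset (tool now) mm [ 0.5  1.  -0.4]  offset in goal axes [ 0.5  1.  -0.4]  rotvec deg [-0.   -0.   -0.12]
```

The jaws shut on nothing, so I need to look.

```bash
python3 - <<'E'
from h import *
f=imaging.grab_frame('wrist'); save(f,'w3.png')
f=imaging.grab_frame('scene'); save(f,'s3.png')
cv2.imwrite('pics/s3c.png',cv2.resize(f['color'][80:280,120:320,::-1],(800,600)[::1] if 0 else (600,600),interpolation=cv2.INTER_CUBIC))
E
```

```text
(no output)
```

View pics/w3.png

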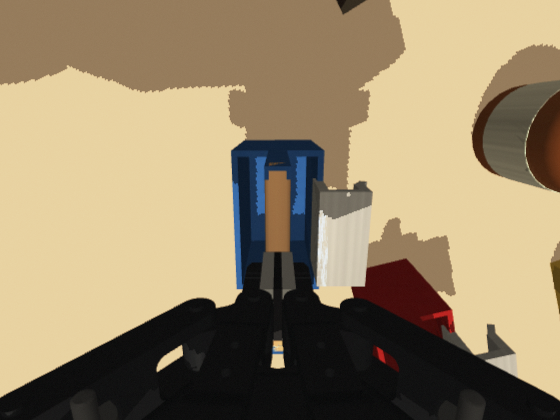

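View pics/s3c.png

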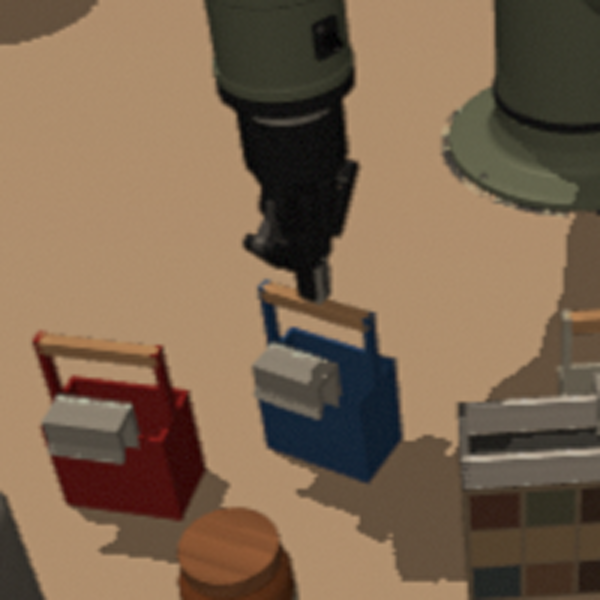

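```bash
python3 - <<'E'
from h import *
f=imaging.grab_frame('wrist'); 
P=f['range_z']
for (u,v) in [(277,270),(270,258),(290,258),(277,255),(278,240),(278,200),(278,180),(340,240)]:
    print('w',u,v,f['color'][v,u],pix2w(f,u,v).round(4))
f=imaging.grab_frame('scene')
for (u,v) in [(224,176),(225,178),(225,180),(226,170),(222,178),(210,178),(236,184),(240,186),(232,183)]:
    print('s',u,v,f['color'][v,u],pix2w(f,u,v).round(4))
cv2.imwrite('pics/s4c.png',cv2.resize(f['color'][155:215,190:270,::-1],(800,600),interpolation=cv2.INTER_NEAREST))
print(status.observe()['grip_width'])
E
```

```text
w 277 270 [12 11 10] [ 0.4873 -0.1771  0.1811]
w 270 258 [75 71 63] [ 0.4843 -0.1763  0.1688]
w 290 258 [75 71 65] [ 0.4923 -0.1798  0.1684]
w 277 255 [12 11 11] [ 0.4873 -0.177   0.1668]
w 278 240 [152 108  67] [ 0.4888 -0.1746  0.156 ]
w 278 200 [153 110  68] [ 0.496  -0.1568  0.1545]
w 278 180 [156 112  68] [ 0.4996 -0.148   0.1555]
w 340 240 [212 203 182] [ 0.5102 -0.1214  0.3001]
s 224 176 [19 18 16] [ 0.499  -0.1873  0.1785]
s 225 178 [41 38 33] [ 0.494  -0.1869  0.1687]
s 225 180 [66 60 51] [ 0.4949 -0.1873  0.1634]
s 226 170 [69 65 57] [ 0.4937 -0.1822  0.1917]
s 222 178 [17 18 17] [ 0.4954 -0.1936  0.1695]
s 210 178 [102  74  47] [ 0.4776 -0.2268  0.1541]
s 236 184 [102  73  48] [ 0.4983 -0.1621  0.1552]
s 240 186 [79 63 51] [ 0.5049 -0.1519  0.1551]
s 232 183 [100  72  46] [ 0.497  -0.1714  0.1568]
-0.0001291898782515034
```

View pics/s4c.png

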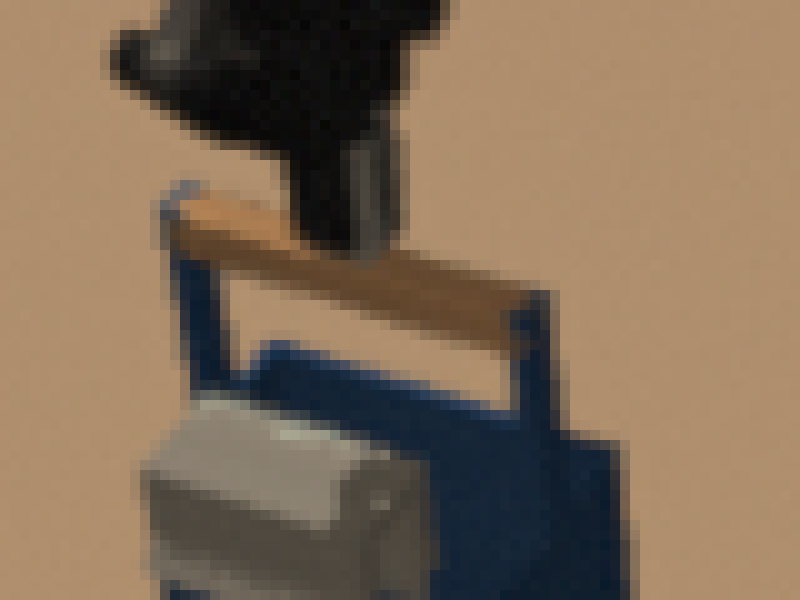

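The shut fingertips sit at about z 0.160, just above the bar top (0.157). That is about 28 mm higher than the reported TCP implies. xy agrees with the images, and the caddy hasn't moved. I'll reopen, go lower in steps and check against the images.

```bash
python3 -m handwheel '[{"offset":[0,0,0],"rot":[0,0,0],"claw":1},{"offset":[0,0,0],"rot":[0,0,0],"claw":1},{"offset":[0,0,0],"rot":[0,0,0],"claw":1},{"offset":[0,0,0],"rot":[0,0,0],"claw":1},{"offset":[0,0,0],"rot":[0,0,0],"claw":1},{"offset":[0,0,0],"rot":[0,0,0],"claw":1},{"offset":[0,0,5],"rot":[0,0,0],"claw":1},{"offset":[0,0,5],"rot":[0,0,0],"claw":1},{"offset":[0,0,5],"rot":[0,0,0],"claw":1},{"offset":[0,0,0],"rot":[0,0,0],"claw":1}]'
python3 - <<'E'
from h import *
f=imaging.grab_frame('wrist'); save(f,'w5.png')
for (u,v) in [(160,270),(170,270),(178,275),(390,275),(380,270)]:
    print('w',u,v,f['color'][v,u],pix2w(f,u,v).round(4))
f=imaging.grab_frame('scene'); 
cv2.imwrite('pics/s5c.png',cv2.resize(f['color'][145:235,180:300,::-1],(800,600),interpolation=cv2.INTER_CUBIC))
d=f['range_z'][145:235,180:300]
m=np.zeros(f['range_z'].shape,bool); m[145:235,180:300]=True
dark=(f['color'].max(2)<80)&(np.ptp(f['color'].astype(int),axis=2)<12)
P=cloud(f,m&dark); P=P[P[:,2]<.3]
k=np.argsort(P[:,2])[:15]; print(P[k].round(3))
E
```

```text
clock: 8.15
position: [0.4819, -0.189, 0.1347]
tool_rot: [-3.14, -0.0, 1.185]
force: [-0.8, 0.0, 0.1]
grip_width: 0.0852
w 160 270 [67 63 57] [ 0.4427 -0.1596  0.1642]
w 170 270 [6 8 5] [ 0.447  -0.1608  0.1651]
w 178 275 [9 9 9] [ 0.4453 -0.1666  0.158 ]
w 390 275 [30 29 26] [ 0.5277 -0.194   0.1687]
w 380 270 [6 6 7] [ 0.5257 -0.1952  0.1608]
[[ 0.13  -0.033 -0.004]
 [ 0.133 -0.036 -0.002]
 [ 0.134 -0.039 -0.002]
 [ 0.508 -0.208 -0.002]
 [ 0.496 -0.239 -0.001]
 [ 0.509 -0.206 -0.001]
 [ 0.13  -0.049 -0.001]
 [ 0.493 -0.244 -0.001]
 [ 0.489 -0.139 -0.   ]
 [ 0.5   -0.227 -0.   ]
 [ 0.132 -0.052  0.   ]
 [ 0.504 -0.222  0.   ]
 [ 0.501 -0.23   0.   ]
 [ 0.479 -0.135  0.001]
 [ 0.508 -0.213  0.001]]
```

View pics/s5c.png

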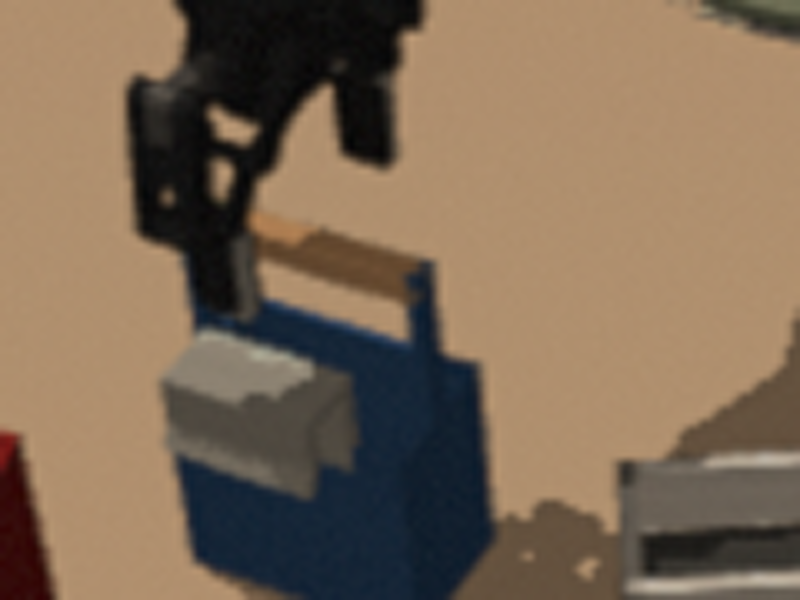

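View pics/w5.png

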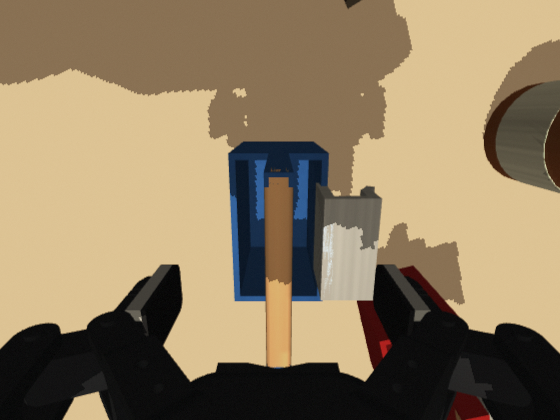

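```bash
python3 - <<'E'
from h import *
f=imaging.grab_frame('scene')
for (u,v) in [(213,189),(214,190),(215,190),(216,190),(214,191),(213,191),(214,192),(236,167),(237,168),(238,168)]:
    print('s',u,v,f['color'][v,u],pix2w(f,u,v).round(4))
E
```

```text
s 213 189 [16 16 15] [ 0.5376 -0.2064  0.1717]
s 214 190 [14 13 13] [ 0.5383 -0.2043  0.1695]
s 215 190 [29 27 25] [ 0.5355 -0.2029  0.1672]
s 216 190 [60 55 49] [ 0.531  -0.2019  0.1634]
s 214 191 [25 26 27] [ 0.5356 -0.2055  0.1643]
s 213 191 [27 26 27] [ 0.5356 -0.2077  0.1641]
s 214 192 [44 50 58] [ 0.5295 -0.2076  0.156 ]
s 236 167 [ 9 11  9] [ 0.4438 -0.1694  0.1623]
s 237 168 [18 16 13] [ 0.4471 -0.1665  0.1619]
s 238 168 [54 45 37] [ 0.4504 -0.1634  0.1646]
```

Measured tip height is reported TCP z + 27 mm when open and about +10 to 14 mm shut. I'll go 13 mm lower (reported z of about 0.121) and close again.

```bash
python3 -m handwheel '[{"offset":[0,0,5],"rot":[0,0,0],"claw":1},{"offset":[0,0,5],"rot":[0,0,0],"claw":1},{"offset":[0,0,3],"rot":[0,0,0],"claw":1},{"offset":[0,0,0],"rot":[0,0,0],"claw":0.5},{"offset":[0,0,0],"rot":[0,0,0],"claw":0},{"offset":[0,0,0],"rot":[0,0,0],"claw":-0.4},{"offset":[0,0,0],"rot":[0,0,0],"claw":-0.7},{"offset":[0,0,0],"rot":[0,0,0],"claw":-1},{"offset":[0,0,0],"rot":[0,0,0],"claw":-1},{"offset":[0,0,0],"rot":[0,0,0],"claw":-1},{"offset":[0,0,0],"rot":[0,0,0],"claw":-1},{"offset":[0,0,0],"rot":[0,0,0],"claw":-1}]' 60
python3 - <<'E'
from h import *
f=imaging.grab_frame('scene'); 
cv2.imwrite('pics/s6c.png',cv2.resize(f['color'][145:235,180:300,::-1],(800,600),interpolation=cv2.INTER_CUBIC))
E
```

```text
clock: 9.5
position: [0.4824, -0.1892, 0.1228]
tool_rot: [3.141, 0.0, 1.185]
force: [-1.1, 0.7, 5.6]
grip_width: 0.0107
```

View pics/s6c.png

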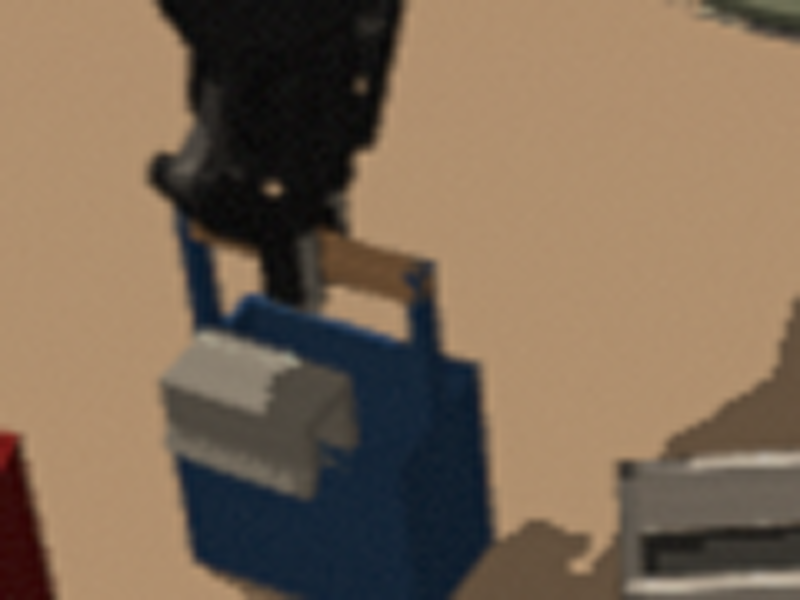

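It's gripped: 10.7 mm opening on the bar. I'll lift straight up by 215 mm so that the underside clears the white caddy's handle.

```bash
python3 -m handwheel '[{"offset":[0,0,-5],"rot":[0,0,0],"claw":-1},{"offset":[0,0,-10],"rot":[0,0,0],"claw":-1},{"offset":[0,0,-20],"rot":[0,0,0],"claw":-1},{"offset":[0,0,-20],"rot":[0,0,0],"claw":-1},{"offset":[0,0,-25],"rot":[0,0,0],"claw":-1},{"offset":[0,0,-25],"rot":[0,0,0],"claw":-1},{"offset":[0,0,-25],"rot":[0,0,0],"claw":-1},{"offset":[0,0,-25],"rot":[0,0,0],"claw":-1},{"offset":[0,0,-25],"rot":[0,0,0],"claw":-1},{"offset":[0,0,-20],"rot":[0,0,0],"claw":-1},{"offset":[0,0,-10],"rot":[0,0,0],"claw":-1},{"offset":[0,0,-5],"rot":[0,0,0],"claw":-1}]' 60
python3 tgt.py .5115 .2264 .338 98
python3 - <<'E'
from h import *
f=imaging.grab_frame('scene'); save(f,'s7.png')
E
```

```text
clock: 10.75
position: [0.4823, -0.1891, 0.3384]
tool_rot: [3.141, 0.0, 1.185]
force: [-0.8, -1.1, -3.6]
grip_width: 0.0105
clock 10.75 pos [ 0.4823 -0.1891  0.3384] rpy [179.95   0.    67.88] q [ 0.62  0.26 -0.45  1.7   0.12  1.2  -0.25] F [-0.82 -1.12 -3.6 ] w 0.010464259221963252
offset (tool now) mm [ 3.959e+02 -1.294e+02  3.000e-01]  offset in goal axes [4.074e+02 8.670e+01 4.000e-01]  rotvec deg [ 4.000e-02  1.000e-02 -3.012e+01]
```

View pics/s7.png

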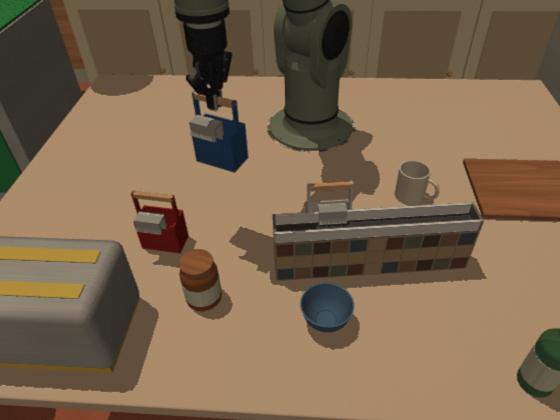

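The caddy is held upright at scene (220,135), with F_z of -3.6 N (about 0.37 kg). Now I'll traverse.

```bash
python3 -m handwheel '[{"offset":[10,-3,0],"rot":[0,0,0],"claw":-1},{"offset":[20,-7,0],"rot":[0,0,0],"claw":-1},{"offset":[28,-9,0],"rot":[0,0,0],"claw":-1},{"offset":[30,-10,0],"rot":[0,0,0],"claw":-1},{"offset":[30,-10,0],"rot":[0,0,0],"claw":-1},{"offset":[30,-10,0],"rot":[0,0,0],"claw":-1},{"offset":[30,-10,0],"rot":[0,0,0],"claw":-1},{"offset":[30,-10,0],"rot":[0,0,0],"claw":-1},{"offset":[30,-10,0],"rot":[0,0,0],"claw":-1},{"offset":[30,-10,0],"rot":[0,0,0],"claw":-1},{"offset":[30,-10,0],"rot":[0,0,0],"claw":-1},{"offset":[30,-10,0],"rot":[0,0,0],"claw":-1}]' 60
python3 -m handwheel '[{"offset":[25,-8,0],"rot":[0,0,0],"claw":-1},{"offset":[20,-6,0],"rot":[0,0,0],"claw":-1},{"offset":[15,-4,0],"rot":[0,0,-2],"claw":-1},{"offset":[7,-2,0],"rot":[0,0,-4],"claw":-1},{"offset":[0,0,0],"rot":[0,0,-5],"claw":-1},{"offset":[0,0,0],"rot":[0,0,-6],"claw":-1},{"offset":[0,0,0],"rot":[0,0,-6],"claw":-1},{"offset":[0,0,0],"rot":[0,0,-4],"claw":-1},{"offset":[0,0,0],"rot":[0,0,-2],"claw":-1},{"offset":[0,0,0],"rot":[0,0,-1],"claw":-1},{"offset":[0,0,0],"rot":[0,0,0],"claw":-1}]' 60
python3 tgt.py .5115 .2264 .338 98
```

```text
clock: 12.0
position: [0.504, 0.1577, 0.3367]
tool_rot: [-3.14, 0.001, 1.185]
force: [1.3, -0.2, -2.4]
grip_width: 0.0109
clock: 13.1
position: [0.5112, 0.2254, 0.3372]
tool_rot: [-3.141, 0.0, 1.709]
force: [0.2, 0.1, -3.8]
grip_width: 0.0106
clock 13.1 pos [0.5112 0.2254 0.3372] rpy [-179.96    0.     97.92] q [ 0.02  0.39 -0.75  1.6   0.27  1.27 -0.63] F [ 0.25  0.09 -3.76] w 0.010615827452668614
offset (tool now) mm [ 0.9  0.5 -0.8]  offset in goal axes [ 0.9  0.5 -0.8]  rotvec deg [-0.04  0.   -0.08]
```

```bash
python3 -m handwheel '[{"offset":[1,0,5],"rot":[0,0,0],"claw":-1},{"offset":[0,0,15],"rot":[0,0,0],"claw":-1},{"offset":[0,0,20],"rot":[0,0,0],"claw":-1},{"offset":[0,0,20],"rot":[0,0,0],"claw":-1},{"offset":[0,0,20],"rot":[0,0,0],"claw":-1},{"offset":[0,0,20],"rot":[0,0,0],"claw":-1},{"offset":[0,0,12],"rot":[0,0,0],"claw":-1},{"offset":[0,0,5],"rot":[0,0,0],"claw":-1},{"offset":[0,0,0],"rot":[0,0,0],"claw":-1},{"offset":[0,0,0],"rot":[0,0,0],"claw":-1}]' 60
python3 - <<'E'
from h import *
s=status.observe(); print(np.round(s['position'],4),np.degrees(s['tool_rot']))
a=np.radians(8)
def XY(p): return np.array([p[0]*np.cos(a)+p[1]*np.sin(a),-p[0]*np.sin(a)+p[1]*np.cos(a),p[2]])
print('tcp XY',XY(s['position']))
for n in ['scene','top','wrist']:
    f=imaging.grab_frame(n); save(f,n+'8.png')
    for t in ['blue_caddy_handle','blue_caddy_slot','blue_caddy_hook','lip']:
        for r in imaging.mark_of(t,n)[:1]: print(n,t,round(r['conf'],2),np.round(r['uv'],1),XY(pix2w(f,*r['uv'])).round(4))
E
```

```text
clock: 14.1
position: [0.5115, 0.2267, 0.2213]
tool_rot: [3.141, -0.0, 1.708]
force: [1.5, 0.1, -4.0]
grip_width: 0.0109
[0.5115 0.2267 0.2213] [ 1.79947293e+02 -1.96704636e-02  9.78696224e+01]
tcp XY [0.53809506 0.15326111 0.22132017]
scene blue_caddy_handle 0.46 [327.2 318.7] [ 0.7474 -0.0509  0.0017]
scene blue_caddy_slot 0.68 [415.5 185.1] [0.5854 0.1458 0.2167]
scene blue_caddy_hook 0.75 [419.5 199.4] [0.5979 0.1557 0.1875]
scene lip 0.71 [374.2 208.2] [0.5776 0.0688 0.1515]
top blue_caddy_handle 0.67 [156.5 220.9] [0.5432 0.1426 0.2568]
top blue_caddy_slot 0.96 [153.6 207.7] [0.5779 0.1567 0.2207]
top blue_caddy_hook 0.7 [159.7 206.2] [0.5797 0.1433 0.2191]
top lip 0.6 [197.7 207. ] [0.5757 0.0713 0.154 ]
wrist blue_caddy_handle 0.62 [277.2 289.8] [0.5386 0.1574 0.2522]
wrist blue_caddy_slot 0.84 [349.7 255.8] [0.5756 0.156  0.2164]
wrist blue_caddy_hook 0.73 [364.8 238.7] [0.5827 0.1653 0.2163]
wrist lip 0.21 [434.  328.6] [0.5838 0.1664 0.2896]
```

View pics/scene8.png

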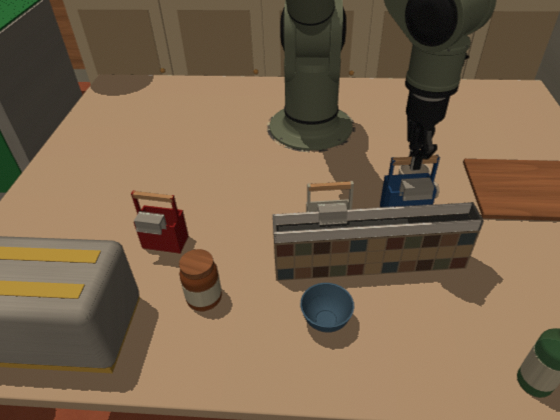

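View pics/top8.png

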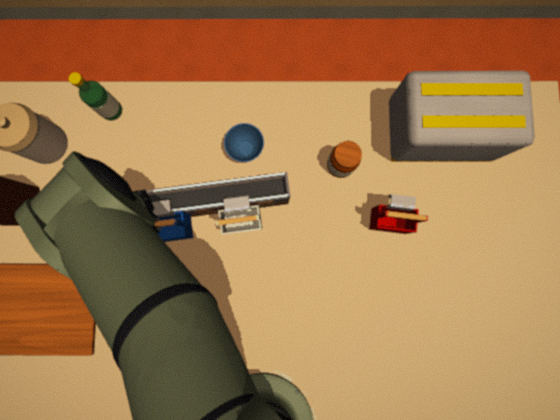

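View pics/wrist8.png

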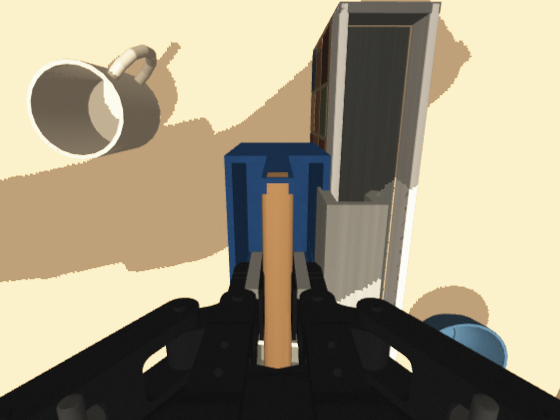

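```bash
python3 - <<'E'
from h import *
a=np.radians(8)
def XY(P): return np.stack([P[:,0]*np.cos(a)+P[:,1]*np.sin(a),-P[:,0]*np.sin(a)+P[:,1]*np.cos(a),P[:,2]],1)
for n in ['wrist','scene','top']:
    f=imaging.grab_frame(n); P=XY(cloud(f))
    g=P[(P[:,1]>-.15)&(P[:,1]<.30)]
    L=g[(g[:,2]>.148)&(g[:,2]<.158)&(g[:,0]>.55)&(g[:,0]<.60)]
    B=g[(g[:,2]>.212)&(g[:,2]<.226)&(g[:,0]>.555)&(g[:,0]<.61)&(abs(g[:,1]-.153)<.04)]
    print(n,'lip',len(L),np.percentile(L[:,0],[2,10,50,90,98]).round(4) if len(L) else '', 'bridge',len(B),np.percentile(B[:,0],[2,10,50,90,98]).round(4),np.percentile(B[:,1],[2,98]).round(3),np.median(B[:,2]).round(4))
    if len(L)>20:
        # slope
        m=L[:,0]<.59; k=np.polyfit(L[m][:,1],L[m][:,0],1); print('  lip fit slope deg',np.degrees(k[0]).round(2),'X at Y=.153',np.polyval(k,.153).round(4))
    H=g[(g[:,2]>.244)&(g[:,2]<.26)&(abs(g[:,0]-.538)<.015)&(abs(g[:,1]-.153)<.06)]
    if len(H)>20:
        k=np.polyfit(H[:,1],H[:,0],1); print('  handle',len(H),np.percentile(H[:,0],[2,50,98]).round(4),np.percentile(H[:,1],[1,99]).round(3),np.degrees(k[0]).round(1),np.percentile(H[:,2],[50,95]).round(4))
    T=g[(g[:,2]>.18)&(g[:,2]<.215)&(g[:,0]>.58)&(g[:,0]<.61)&(abs(g[:,1]-.153)<.04)]
    if len(T)>10: print('  tongue X',np.percentile(T[:,0],[5,50,95]).round(4),'z',np.percentile(T[:,2],[2,98]).round(4))
E
```

```text
wrist lip 2560 [0.5644 0.5751 0.5783 0.5883 0.5976] bridge 5822 [0.5628 0.5655 0.5775 0.5895 0.592 ] [0.131 0.184] 0.2167
  lip fit slope deg 4.15 X at Y=.153 0.5715
  handle 6472 [0.5271 0.5386 0.5492] [0.121 0.204] 0.1 [0.2527 0.2546]
  tongue X [0.5821 0.5892 0.595 ] z [0.1865 0.2149]
scene lip 946 [0.5586 0.5666 0.5785 0.5867 0.5905] bridge 327 [0.5633 0.5665 0.5806 0.593  0.5948] [0.122 0.18 ] 0.2162
  lip fit slope deg -0.14 X at Y=.153 0.5763
  handle 235 [0.5319 0.544  0.5518] [0.102 0.201] 0.9 [0.2512 0.2548]
  tongue X [0.5901 0.5934 0.5974] z [0.1868 0.2145]
top lip 354 [0.5566 0.5635 0.5751 0.5789 0.5869] bridge 231 [0.5618 0.5638 0.576  0.5888 0.5912] [0.122 0.157] 0.2197
  lip fit slope deg -0.49 X at Y=.153 0.5721
  handle 149 [0.5261 0.5374 0.5492] [0.101 0.146] 0.5 [0.2553 0.258 ]
  tongue X [0.5856 0.5901 0.5948] z [0.1905 0.2093]
```

Slot versus lip in the wall-normal direction:

| camera | slot X (m) | lip X (m) |
|---|---|---|
| top | 0.5757 | 0.5755 |
| scene | 0.579 | 0.579 |
| wrist | 0.5765 | 0.578 |

They're aligned within 1.5 mm, against 6 mm of clearance. The bridge needs to come down about 58 mm, so I'll lower slowly.

```bash
python3 -m handwheel '[{"offset":[0,0.5,3],"rot":[0,0,0],"claw":-1},{"offset":[0,0,4],"rot":[0,0,0],"claw":-1},{"offset":[0,0,4],"rot":[0,0,0],"claw":-1},{"offset":[0,0,4],"rot":[0,0,0],"claw":-1},{"offset":[0,0,4],"rot":[0,0,0],"claw":-1},{"offset":[0,0,4],"rot":[0,0,0],"claw":-1},{"offset":[0,0,4],"rot":[0,0,0],"claw":-1},{"offset":[0,0,3],"rot":[0,0,0],"claw":-1},{"offset":[0,0,3],"rot":[0,0,0],"claw":-1},{"offset":[0,0,3],"rot":[0,0,0],"claw":-1},{"offset":[0,0,3],"rot":[0,0,0],"claw":-1},{"offset":[0,0,0],"rot":[0,0,0],"claw":-1}]' 60
python3 - <<'E'
from h import *
f=imaging.grab_frame('wrist'); save(f,'w9.png')
f=imaging.grab_frame('scene')
cv2.imwrite('pics/s9c.png',cv2.resize(f['color'][130:250,360:520,::-1],(800,600),interpolation=cv2.INTER_CUBIC))
E
```

```text
clock: 16.2
position: [0.5116, 0.2264, 0.1812]
tool_rot: [-3.141, 0.0, 1.708]
force: [0.2, -0.4, -3.7]
grip_width: 0.0109
```

View pics/w9.png

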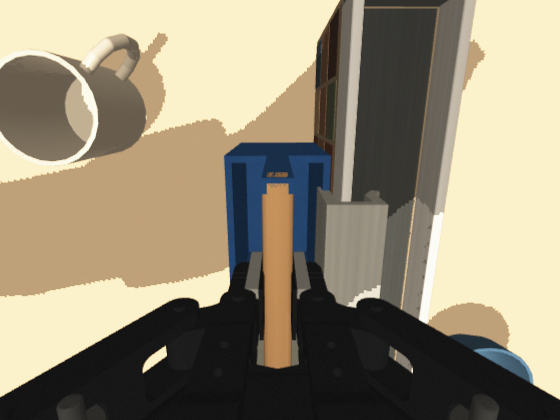

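View pics/s9c.png

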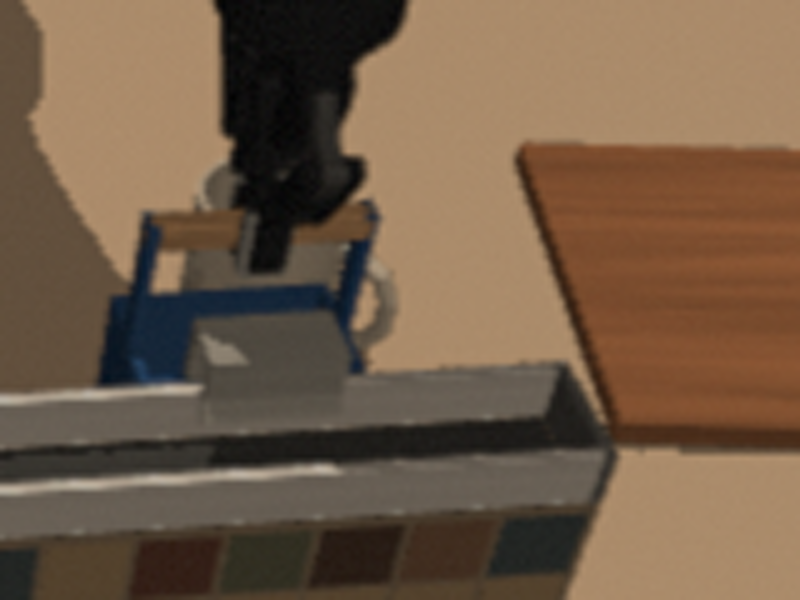

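The tongue is behind the lip and partly down (scene crop at 270,390), and there is no contact force. I'll continue at 2 mm per row.

```bash
python3 -m handwheel '[{"offset":[0,0,2],"rot":[0,0,0],"claw":-1},{"offset":[0,0,2],"rot":[0,0,0],"claw":-1},{"offset":[0,0,2],"rot":[0,0,0],"claw":-1},{"offset":[0,0,2],"rot":[0,0,0],"claw":-1},{"offset":[0,0,2],"rot":[0,0,0],"claw":-1},{"offset":[0,0,2],"rot":[0,0,0],"claw":-1},{"offset":[0,0,1],"rot":[0,0,0],"claw":-1},{"offset":[0,0,1],"rot":[0,0,0],"claw":-1},{"offset":[0,0,0],"rot":[0,0,0],"claw":-1}]' 60
```

```text
clock: 17.2
position: [0.5116, 0.2265, 0.1675]
tool_rot: [-3.141, 0.0, 1.708]
force: [0.4, 0.7, -3.6]
grip_width: 0.0111
```

```bash
python3 -m handwheel '[{"offset":[0,0,1],"rot":[0,0,0],"claw":-1},{"offset":[0,0,1],"rot":[0,0,0],"claw":-1},{"offset":[0,0,0],"rot":[0,0,0],"claw":-1}]' 60
```

```text
clock: 17.5
position: [0.5116, 0.2265, 0.1655]
tool_rot: [-3.141, 0.0, 1.708]
force: [0.2, -0.3, -3.3]
grip_width: 0.0108
```

```bash
python3 -m handwheel '[{"offset":[0,0,1],"rot":[0,0,0],"claw":-1},{"offset":[0,0,1],"rot":[0,0,0],"claw":-1},{"offset":[0,0,0],"rot":[0,0,0],"claw":-1}]' 60
```

```text
clock: 17.8
position: [0.5116, 0.2264, 0.1635]
tool_rot: [-3.141, 0.0, 1.708]
force: [-0.8, 0.0, -3.6]
grip_width: 0.0111
```

```bash
python3 -m handwheel '[{"offset":[0,0,1],"rot":[0,0,0],"claw":-1},{"offset":[0,0,0],"rot":[0,0,0],"claw":-1}]' 60
```

```text
clock: 18.0
position: [0.5117, 0.2265, 0.1625]
tool_rot: [-3.141, -0.0, 1.708]
force: [-1.0, -0.6, -4.2]
grip_width: 0.0109
```

```bash
python3 -m handwheel '[{"offset":[0,0,1],"rot":[0,0,0],"claw":-1},{"offset":[0,0,0],"rot":[0,0,0],"claw":-1}]' 60
```

```text
clock: 18.2
position: [0.5117, 0.2264, 0.1615]
tool_rot: [-3.141, 0.0, 1.708]
force: [0.2, -1.0, -4.4]
grip_width: 0.0105
```

```bash
python3 -m handwheel '[{"offset":[0,0,1],"rot":[0,0,0],"claw":-1},{"offset":[0,0,0],"rot":[0,0,0],"claw":-1}]' 60
python3 - <<'E'
from h import *
f=imaging.grab_frame('scene')
cv2.imwrite('pics/s10c.png',cv2.resize(f['color'][130:250,360:520,::-1],(800,600),interpolation=cv2.INTER_CUBIC))
a=np.radians(8)
P=cloud(f); X=P[:,0]*np.cos(a)+P[:,1]*np.sin(a);Y=-P[:,0]*np.sin(a)+P[:,1]*np.cos(a)
m=(X>.56)&(X<.60)&(abs(Y-.145)<.02)&(P[:,2]>.13)&(P[:,2]<.18)
print(np.percentile(P[m,2],[50,80,90,98]).round(4))
m=(abs(X-.54)<.015)&(abs(Y-.153)<.06)&(P[:,2]>.18)&(P[:,2]<.21); print('handle z',np.percentile(P[m,2],[50,90,95]).round(4))
m=(abs(X-.54)<.015)&(abs(Y+.022)<.05)&(P[:,2]>.18)&(P[:,2]<.21); print('white handle z',np.percentile(P[m,2],[50,90,95]).round(4))
E
```

```text
clock: 18.4
position: [0.5117, 0.2265, 0.1607]
tool_rot: [3.141, -0.0, 1.708]
force: [-1.3, -1.0, 0.9]
grip_width: 0.011
[0.1549 0.1572 0.1582 0.159 ]
handle z [0.1908 0.1985 0.2039]
white handle z [0.1875 0.19   0.1905]
```

View pics/s10c.png

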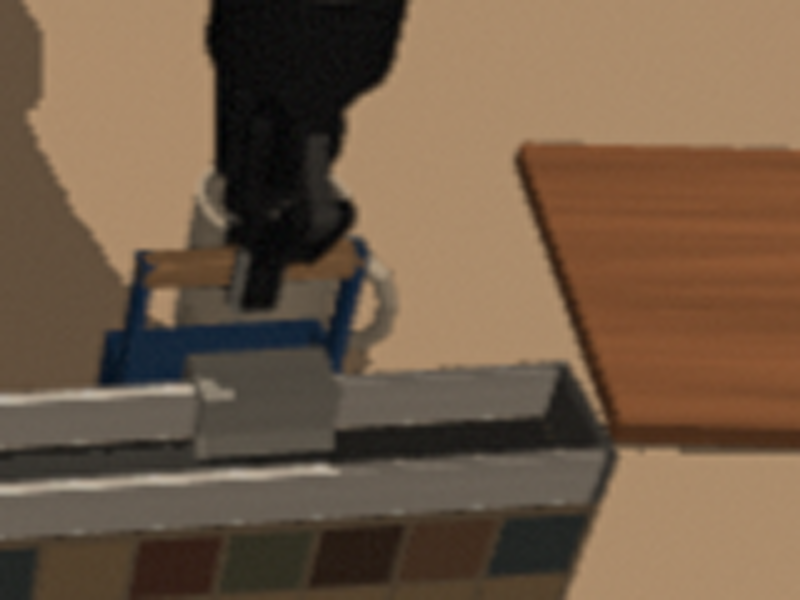

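F_z jumped from -4.4 N to +0.9 N: contact. The bridge top is at 0.159 (lip + 6 mm) and the handle at about 0.188, so it's fully seated. I'll open gradually.

```bash
python3 -m handwheel '[{"offset":[0,0,0],"rot":[0,0,0],"claw":-0.6},{"offset":[0,0,0],"rot":[0,0,0],"claw":-0.4},{"offset":[0,0,0],"rot":[0,0,0],"claw":-0.2},{"offset":[0,0,0],"rot":[0,0,0],"claw":0},{"offset":[0,0,0],"rot":[0,0,0],"claw":0.3},{"offset":[0,0,0],"rot":[0,0,0],"claw":0.6},{"offset":[0,0,0],"rot":[0,0,0],"claw":0.6},{"offset":[0,0,0],"rot":[0,0,0],"claw":0.6},{"offset":[0,0,0],"rot":[0,0,0],"claw":0.6},{"offset":[0,0,0],"rot":[0,0,0],"claw":0.6}]'
python3 - <<'E'
from h import *
f=imaging.grab_frame('wrist'); save(f,'w11.png')
f=imaging.grab_frame('scene')
cv2.imwrite('pics/s11c.png',cv2.resize(f['color'][130:250,360:520,::-1],(800,600),interpolation=cv2.INTER_CUBIC))
E
```

```text
clock: 19.45
position: [0.5117, 0.2264, 0.1606]
tool_rot: [-3.142, 0.0, 1.708]
force: [0.3, -0.2, -0.4]
grip_width: 0.0687
```

View pics/w11.png

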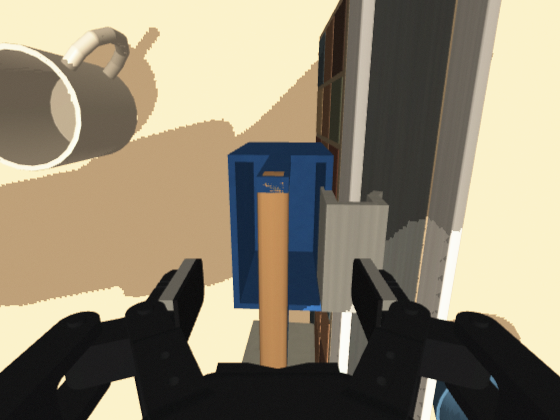

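View pics/s11c.png

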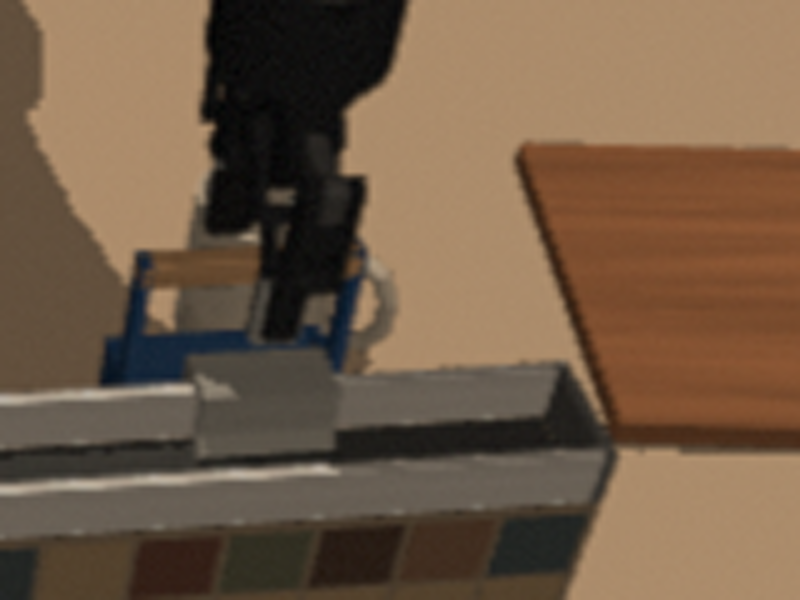

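The jaws straddle the bar (wrist columns 203 and 352, bar at 273), both clear, and the hook stays seated. I'll retreat straight up, then away towards the robot.

```bash
python3 -m handwheel '[{"offset":[0,0,-5],"rot":[0,0,0],"claw":0.6},{"offset":[0,0,-15],"rot":[0,0,0],"claw":0.6},{"offset":[0,0,-25],"rot":[0,0,0],"claw":0.6},{"offset":[0,0,-25],"rot":[0,0,0],"claw":0.6},{"offset":[0,0,-25],"rot":[0,0,0],"claw":0.6},{"offset":[0,0,-25],"rot":[0,0,0],"claw":0.6},{"offset":[0,0,-20],"rot":[0,0,0],"claw":0.6},{"offset":[0,0,-10],"rot":[0,0,0],"claw":0.6},{"offset":[0,0,0],"rot":[0,0,0],"claw":0.6},{"offset":[0,0,0],"rot":[0,0,0],"claw":0.6}]'
python3 - <<'E'
from h import *
a=np.radians(8)
def XY(P): return np.stack([P[:,0]*np.cos(a)+P[:,1]*np.sin(a),-P[:,0]*np.sin(a)+P[:,1]*np.cos(a),P[:,2]],1)
f=imaging.grab_frame('wrist'); save(f,'w12.png')
f=imaging.grab_frame('scene'); save(f,'s12.png')
P=XY(cloud(f))
for nm,Yc,Xc,zc in [('blue',.153,.538,.188),('white',-.0217,.538,.188)]:
    m=(abs(P[:,0]-Xc)<.02)&(abs(P[:,1]-Yc)<.055)&(abs(P[:,2]-zc)<.012); print(nm,'handle',P[m].mean(0).round(4),m.sum(),np.percentile(P[m][:,1],[1,99]).round(3))
    m=(P[:,0]>.56)&(P[:,0]<.605)&(abs(P[:,1]-Yc)<.03)&(P[:,2]>.126)&(P[:,2]<.17); print('  bridge z',np.percentile(P[m][:,2],[50,90,98]).round(4))
for t in ['blue_caddy_handle','white_caddy_handle','red_caddy_handle','blue_caddy_hook','white_caddy_hook','mug','bowl','jar']:
    for r in imaging.mark_of(t,'scene')[:1]: print(t,round(r['conf'],2),np.round(r['uv'],1),pix2w(f,*r['uv']).round(3))
E
```

```text
clock: 20.55
position: [0.5115, 0.2263, 0.3102]
tool_rot: [-3.141, 0.0, 1.708]
force: [-0.3, 0.6, -1.0]
grip_width: 0.0683
blue handle [0.5414 0.1507 0.1868] 366 [0.102 0.201]
  bridge z [0.1535 0.1579 0.1589]
white handle [ 0.5343 -0.0213  0.1852] 345 [-0.071  0.027]
  bridge z [0.1523 0.1581 0.1592]
white_caddy_handle 0.61 [328.4 185.2] [0.534 0.048 0.189]
red_caddy_handle 0.69 [153.4 195.5] [ 0.548 -0.342  0.157]
blue_caddy_hook 0.64 [413.3 220.3] [0.572 0.234 0.128]
white_caddy_hook 0.8 [331.5 219.9] [0.589 0.057 0.138]
mug 0.67 [408.5 195.1] [0.374 0.265 0.03 ]
bowl 0.94 [328.7 320. ] [0.751 0.057 0.003]
jar 0.65 [204.6 295.4] [ 0.741 -0.202  0.055]
```

View pics/s12.png

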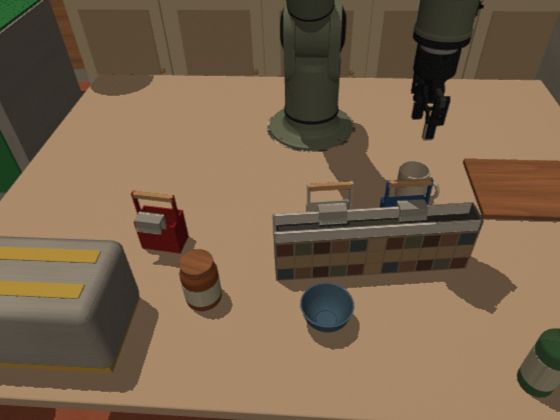

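View pics/w12.png

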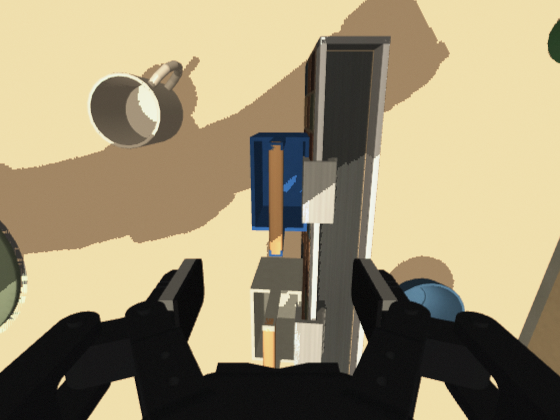

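The blue caddy hangs at scene (410,200) with its bridge on the lip at the same height as the white one, and everything else is in place. I'll wait briefly to confirm it's still, then hand in.

```bash
python3 -m handwheel '[{"offset":[0,0,0],"rot":[0,0,0],"claw":0.6},{"offset":[0,0,0],"rot":[0,0,0],"claw":0.6},{"offset":[0,0,0],"rot":[0,0,0],"claw":0.6},{"offset":[0,0,0],"rot":[0,0,0],"claw":0.6},{"offset":[0,0,0],"rot":[0,0,0],"claw":0.6},{"offset":[0,0,0],"rot":[0,0,0],"claw":0.6},{"offset":[0,0,0],"rot":[0,0,0],"claw":0.6},{"offset":[0,0,0],"rot":[0,0,0],"claw":0.6}]'
python3 - <<'E'
from h import *
a=np.radians(8)
def XY(P): return np.stack([P[:,0]*np.cos(a)+P[:,1]*np.sin(a),-P[:,0]*np.sin(a)+P[:,1]*np.cos(a),P[:,2]],1)
f=imaging.grab_frame('scene'); P=XY(cloud(f))
m=(abs(P[:,0]-.538)<.02)&(abs(P[:,1]-.153)<.055)&(abs(P[:,2]-.188)<.012); print('handle',P[m].mean(0).round(4))
m=(P[:,0]>.56)&(P[:,0]<.605)&(abs(P[:,1]-.153)<.03)&(P[:,2]>.126)&(P[:,2]<.17); print('bridge z',np.percentile(P[m][:,2],[50,90,98]).round(4))
bot.job_done()
E
```

```text
clock: 21.85
position: [0.5117, 0.2265, 0.3106]
tool_rot: [-3.142, -0.0, 1.708]
force: [-0.6, 0.3, -0.4]
grip_width: 0.0684
handle [0.5416 0.1502 0.1868]
bridge z [0.1535 0.1579 0.1593]
the job is handed in; nothing more can be done
```

The blue caddy is hanging by its hook over the front lip, well to the side of the white caddy and released. The job was handed in at about 22 s; it reports no verdict. I lifted it above the white caddy's height, carried it across, and lowered it at 1–4 mm per row until the lip took its weight. Then I opened the jaws gradually and backed straight up.

**Last checks:**
- **Seating:** the top of the hook's bridge is at about 159 mm (lip top plus 6 mm), the same as on the white caddy. The handle is at about 187 mm and moved less than 1 mm over the last second. The gripper is clear, about 150 mm above.
- **Other items:** the white caddy, red caddy, mug, bowl and jar all measured within about 6 mm of where they started. That is close to the few millimetres by which the scene and top cameras disagreed.

**Disagreements and failures:**
- **First grasp missed:** the fingertips stand about 28 mm higher than the stated tool geometry, so the jaws closed above the handle. The caddy did not move, and the second try, lower down, held it.
- **Hook tip:** the network put it about 6 mm in front of its expected place across the lip in the last picture. The geometry fits did not bear this out.
- **Lean angle:** I did not measure it directly; I judged it from the handle position and the pictures.

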